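Find which way a flask's twist cap loosens and hold the cap lifted off

TASK

Two steel flasks stand on the worktop, and one of them has a reverse-handed cap, but nobody knows which. Open the left-hand flask (as seen from the robot): try which way its black cap loosens (if it stops one way, turn it the other), twist it loose while it still sits on the flask, then lift it straight off and finish with the cap still held in the gripper, upright and still, at least 5 cm above the rim. Leave the other flask's cap and the things standing around alone.

Things in the scene. Friction and masses are not known exactly. Their poses are not given: they have to be found in the camera images.
- flask_a: Brushed-steel flask fixed to the worktop, cannot move. 150 mm to the rim; body 80 mm diameter up to 92 mm height, tapering to a neck of 52 mm diameter from 118 mm up; dark foot collar 104 mm diameter. Origin: centre of its underside; z up. Looks the same as the other flask; either may stand on the left.
- flask_b: Brushed-steel flask fixed to the worktop, cannot move. 150 mm to the rim; body 80 mm diameter up to 92 mm height, tapering to a neck of 52 mm diameter from 118 mm up; dark foot collar 104 mm diameter. Origin: centre of its underside; z up. Looks the same as the other flask; either may stand on the left.
- cap_a: Black fluted round cap of flask_a, 58 mm diameter, 26 mm high, 0.08 to 0.17 kg. A white rib 44 mm long, 3 mm high on top lies along its x axis and shows how far it has turned. Origin: centre of the disc's underside, which rests on the rim; z up. Below the disc a stem with a cross bar, locked in the mouth, reaches 20 mm down.
- cap_b: Black fluted round cap of flask_b, 58 mm diameter, 26 mm high, 0.08 to 0.17 kg. A white rib 44 mm long, 3 mm high on top lies along its x axis and shows how far it has turned. Origin: centre of the disc's underside, which rests on the rim; z up. Below the disc a stem with a cross bar, locked in the mouth, reaches 20 mm down.
- mouth_a (a point): Centre of the rim of flask_a. Its cap lock is hidden, clockwise or anticlockwise; the two flasks differ. Turned the wrong way the cap stops hard within 13 degrees (gripped with 20 N, the fingers slip round it). The right way it turns freely, without rising, to a stop at 95 to 110 degrees; from 60 degrees on it lifts straight off.
- mouth_b (a point): Centre of the rim of flask_b. Its cap lock is hidden, clockwise or anticlockwise; the two flasks differ. Turned the wrong way the cap stops hard within 13 degrees (gripped with 20 N, the fingers slip round it). The right way it turns freely, without rising, to a stop at 95 to 110 degrees; from 60 degrees on it lifts straight off.
- jar: Glass jar with a grey lid, 68 mm diameter, 94 mm high. Origin: centre of its underside. Loose bystander, to be left where it stands.
- spice_jar: Small square spice jar with a round yellow-brown cap, 42 x 42 x 96 mm. Origin: centre of its underside. Loose bystander, to be left where it stands.
- low_tin: Low round food tin, 75 mm diameter, 58 mm high. Origin: centre of its underside. Loose bystander, to be left where it stands.

How it is judged:
By the outcome, as a careful person would: the job done as asked, in the order asked, and still so for the second after the job is handed in, while the arm keeps its last pose, push and grip.
It also fails if it takes over 42 s, if anything falls off the work surface, if the arm or the gripper's body presses on something with over 40 N, if the wrist force passes 120 N, or if a joint passes its speed limit or range.

ROBOT

A 7-joint arm with a two-finger parallel gripper is mounted at the origin on a cart in front of the work surface, level with it; the furniture and walls round the work are solid. World frame = base frame: x ahead of the robot, y to its left, z up, the work surface at z = 0. Lengths are in m, angles in rad, forces in N, time in s.
With the tool pointing down it reaches from about 0.375 to 0.925 m from the base axis. Payload 3.1 kg.
Tool frame: the origin (TCP) lies at the very end of the fingers, on their centre line; the grasp point (between the pads) lies 19 mm behind it; z points along the fingers, y is the line along which they close (so a half turn about z gives the same grasp; the last joint's range is limited). The gripper opens to 85 mm and grips with 20 to 120 N. Pads are 22 mm wide; open, the fingers measure 114 mm over their backs; the gripper's body (76 mm by 85 mm) begins 54 mm behind the grasp point. The pads swing forward as they close: fully open they stand 13 mm farther back than shut.
Start: joints at [-1.206, 0.383, 0.044, 1.598, -0.018, 1.161, -0.05], TCP at [0.29, 0.582, 0.231] pointing down, gripper open.
Joint ranges: [-2.61, 2.61], [-0.41, 2.15], [-1.48, 1.57], [0, 2.5], [-1.57, 4.71], [0.05, 1.97], [-2.85, 2.85]. Speed limits (rad/s): [2.79, 2.79, 3.14, 3.14, 3.14, 3.14, 3.14].

INTERFACE

Orientations are given as a unit quaternion [w, x, y, z].
In Python, from workcell import env gives the robot as it stands. The module is installed in compiled form; this text tells all that it offers.
- The arm moves only by the tool jog_arm, never from a script. Its argument "increments" is a list of rows, each a list of 3 entries, a list of its own where there are three numbers: the turn, a rotation vector about the tool's x, y, z in degrees, then the shift along the tool's x, y, z in m, then the closure, from 0 (fully open) to 1 (shut). In form: [[[ax, ay, az], [x, y, z], claw], ...]. A call has exactly 10 rows; each row is the pose to reach, as a shift and turn from the pose commanded when the call began, along the tool's axes at that moment; what a row does not reach only later rows make up. A row lasts 1/10 s, in which the tool goes at most 50 mm and 8.59 degrees, less where a joint would pass 70% of its speed; a pose out of reach is approached as far as the arm can. A call with a gripper value outside its range is refused whole. The fingers move at their own pace and stop on an object; the grip force is fixed at half the most. Time passes only in rows, so rows that repeat a pose let the fingers close, or fill a call up. It gives the time, the measured TCP pose, the force, the opening and the grip force at its end, in the units of the state.
- env.observe(): the state, without advancing time (a new reading comes with each control period).
- env.grab_frame(name): name is "scene" or "top"; returns the picture (480x640x3 uint8, red, green, blue); there is no depth.
- env.camera_model(name): a dict with "intrinsics" (3x3 intrinsics, pixels), "origin" and "attitude" of the camera in the world. Camera axes: x right, y down, z forward; pixel columns grow to the right and rows downward; lengths in m; the calibration is good to about 2 mm. A picture is of the moment at which its call begins. camera_model takes no time and is no camera call.
- env.hand_in(): hands the job in; it is judged then, once.
The state is a dict: "time": time; "q": joint angles; "joint_velocities": joint speeds; "joint_torque": joint torques, N m; "eef_pos": TCP position; "tcp_rot": TCP orientation; "force": force on the tool from outside, world axes, zero at the start; "torque": the same for the moment, N m; "grip_width": finger opening in m; "grasp_force": force on a finger pad.
Only numpy, scipy, OpenCV 4.12 (cv2) and the standard library are available. Lean on these libraries where they do the work, as an engineer would, in place of code of your own. Each camera call takes 0.05 s, during which the arm holds its last target. There are 200 camera calls.

## Working session

There is one attempt and no reset: what is moved stays moved. The work goes in short steps, Python scripts to look and compute and a tool call to move; the robot and the scene stay as the last step left them, time stands still between calls to the robot, and variables do not carry over. Pictures are saved under pics/ and viewed, at most 10 in all, crops included, and the job is handed in when it is done.

Besides the shell and the picture viewer there is one more tool, called as name([rows], argument=value, ...), one row to a line, values as JSON. jog_arm: Moves the arm, as the interface text tells. Its arguments: {"type":"object","properties":{"increments":{"type":"array","items":{"type":"array"}}},"required":["increments"]}

```bash
mkdir -p pics; python3 - <<'E'
from workcell import env
import cv2
o=env.observe()
for k in o: print(k,o[k])
for n in("scene","top"):
    f=env.grab_frame(n); cv2.imwrite(f"pics/{n}0.png",f[:,:,::-1]); print(n,env.camera_model(n))
E
```

```text
time 0.0
q [-1.20578127  0.38385582  0.04383282  1.59955825 -0.01796158  1.16121039
 -0.04988379]
joint_velocities [-3.06399900e-04  6.69792776e-05 -5.83404232e-04  9.15135074e-04
  1.23135453e-04  2.90387178e-03  1.91079098e-04]
joint_torque [-4.62989319e-04 -4.33471799e+01  1.02426354e+00 -2.49511009e+01
  1.05873041e-02  1.12457899e-02 -1.42052130e-06]
eef_pos [0.28977325 0.58078483 0.22988097]
tcp_rot [-2.60824419e-04  2.29312187e-01  9.73352032e-01 -1.29384653e-03]
force [ 0.70302831  0.87189394 -0.79555962]
torque [-0.00609427  0.00028795 -0.00989844]
grasp_force 0.0
grip_width 0.08557089134831665
scene {'intrinsics': array([[524.63009207,   0.        , 315.82567329],
       [  0.        , 524.63009207, 241.84429648],
       [  0.        ,   0.        ,   1.        ]]), 'origin': array([-0.19925527, -0.56514154,  0.64178796]), 'attitude': array([-0.46183051,  0.77020707, -0.38126483,  0.21938728])}
top {'intrinsics': array([[485.98001718,   0.        , 325.68751973],
       [  0.        , 485.98001718, 239.39530955],
       [  0.        ,   0.        ,   1.        ]]), 'origin': array([0.49911856, 0.08496703, 1.1953095 ]), 'attitude': array([ 0.01051204, -0.69956073,  0.71389113, -0.02938936])}
```

View pics/top0.png

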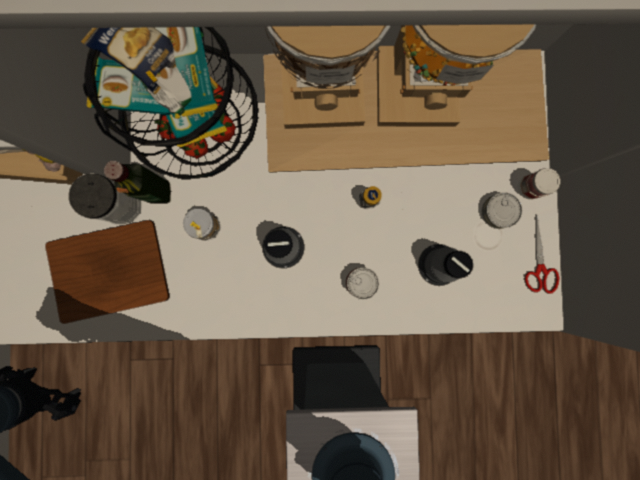

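View pics/scene0.png

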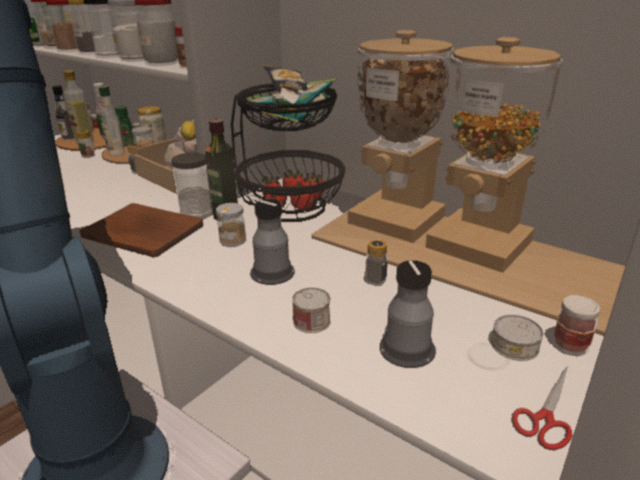

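The top view shows the left flask's cap at about (279,243), with its rib nearly along the image row. The right cap is at (457,264). The low tin is near (361,282), the spice jar near (371,196) and the jar near (199,222). The scene view shows the same left cap at about (268,208).

```bash
cat > h.py <<'E'
from workcell import env
import cv2,numpy as np
from scipy.spatial.transform import Rotation as R
def ray(n,uv):
    c=env.camera_model(n);q=c["attitude"]
    d=R.from_quat([*q[1:],q[0]]).as_matrix()@np.linalg.solve(c["intrinsics"],[*uv,1.])
    return c["origin"],d
def plane(n,uv,z):
    o,d=ray(n,uv);return o+d*(z-o[2])/d[2]
def tri(a,b):
    (o1,d1),(o2,d2)=ray("top",a),ray("scene",b)
    s=np.linalg.lstsq(np.c_[d1,-d2],o2-o1,rcond=None)[0]
    p,q=o1+s[0]*d1,o2+s[1]*d2
    return (p+q)/2,np.linalg.norm(p-q)
def rib(img,box):
    x0,y0,x1,y1=box
    g=img[y0:y1,x0:x1].min(2)
    m=(g>110).astype(np.uint8)
    n,l,s,c=cv2.connectedComponentsWithStats(m)
    h,w=g.shape
    k=[i for i in range(1,n) if s[i,0]>0 and s[i,1]>0 and s[i,0]+s[i,2]<w and s[i,1]+s[i,3]<h]
    i=max(k,key=lambda i:s[i,4])
    pts=np.argwhere(l==i)[:,::-1]+[x0,y0]
    vx,vy,_,_=cv2.fitLine(pts.astype(np.float32),cv2.DIST_L2,0,.01,.01).ravel()
    return pts.mean(0),np.array([vx,vy]),len(pts)
E
python3 - <<'E'
from h import *
t=cv2.imread("pics/top0.png");s=cv2.imread("pics/scene0.png")
a,v,n=rib(t,(262,228,300,258)); b,w,m=rib(s,(252,198,284,222))
print(a,v,n,b,w,m)
p,e=tri(a,b); print("tri",p,e,"plane",plane("top",a,.179),plane("scene",b,.179))
d=plane("top",a+10*v,.179)-plane("top",a-10*v,.179); print("rib deg",np.degrees(np.arctan2(d[1],d[0])),np.linalg.norm(d))
d=plane("scene",b+5*w,.179)-plane("scene",b-5*w,.179); print("rib deg scene",np.degrees(np.arctan2(d[1],d[0])))
# black cap blob in the top view
for nme,uv,z in(("tin",(361,282),.058),("spice",(371,196),.096),("jar",(199,222),.094),("right cap",(457,264),.179)): print(nme,plane("top",uv,z).round(3))
big=cv2.resize(np.hstack([t[213:273,249:309],s[180:240,238:298]]),None,fx=6,fy=6,interpolation=2); cv2.imwrite("pics/crop1.png",big)
o=env.observe();q=o["tcp_rot"];M=R.from_quat([*q[1:],q[0]]).as_matrix();print(M.round(4))
E
```

```text
Traceback (most recent call last):
  File "h.py", line 22, in rib
    i=max(k,key=lambda i:s[i,4])
ValueError: max() iterable argument is empty
```

```bash
python3 - <<'E'
from h import *
t=cv2.imread("pics/top0.png");s=cv2.imread("pics/scene0.png")
print(t[236:251:1,264:294:2].min(2)); print(s[198:222,254:284:2].min(2))
big=cv2.resize(np.hstack([t[213:273,249:309],s[180:240,238:298]]),None,fx=6,fy=6,interpolation=2); cv2.imwrite("pics/crop1.png",big)
E
```

```text
[[ 57  22  15  18  17  16  19  16  17  16  17  19  17  35  56]
 [ 50  20  17  17  18  17  17  17  18  18  20  18  16  25  55]
 [ 44  18  16  16  18  17  17  18  18  18  18  18  17  21  53]
 [ 37  16  17  18  16  14  18  15  18  16  17  17  17  18  49]
 [ 26  17  17  16  14  15  17  17  20  25  25  27  21  18  46]
 [ 19  15  18  22  28  26  27  31  49  77  84  85  54  17  47]
 [ 18  16  46  62  81  84  84  87 107 143 151 153 102  21  38]
 [ 19  19  97 124 150 151 148 147 152 163 158 154 108  24  33]
 [ 19  19 131 158 162 151 145 145 146 149 126 113  68  20  33]
 [ 20  18 128 149 143 106  81  75  70  71  59  49  29  18  35]
 [ 24  16  61  71  67  43  29  23  19  19  18  19  17  19  35]
 [ 27  15  18  16  15  15  16  16  18  18  19  18  18  17  45]
 [ 35  18  15  17  17  19  19  19  20  20  18  19  20  16  57]
 [ 37  22  18  15  16  18  18  19  19  20  19  19  21  19  60]
 [ 38  29  15  20  18  17  20  18  21  17  20  20  19  24  63]]
[[158 153 111  92  42  30  51  51  48  32  41  38  34  33  33]
 [141 146 143 117  70  32  49  38  42  29  26  39  36  32  34]
 [120 111 131 128 116  72  5
[... 658 characters left out ...]
3  44]
 [123  33  26  31  32  26  30  31  23  27  30  31  31  29  34]
 [130  35  31  30  30  31  25  32  27  29  28  24  28  26  53]
 [136  38  26  29  32  25  31  26  33  28  26  31  28  38 112]
 [155  52  32  26  32  30  32  28  29  34  27  28  24  45 145]
 [163  75  30  26  29  33  32  32  29  29  26  27  29  65 161]
 [163 104  33  25  31  28  27  28  29  26  28  32  34  89 172]
 [172 128  39  24  32  36  30  29  31  27  29  35  36  99 159]
 [176 148  45  38  33  27  31  25  33  28  37  40  43  85 116]
 [173 155  60  45  43  36  32  33  42  46  48  53  56  72  51]
 [169 162  59  50  46  47  49  50  47  54  56  52  48  60  34]
 [172 163  64  50  58  57  56  56  53  56  54  57  53  64  72]]
```

View pics/crop1.png

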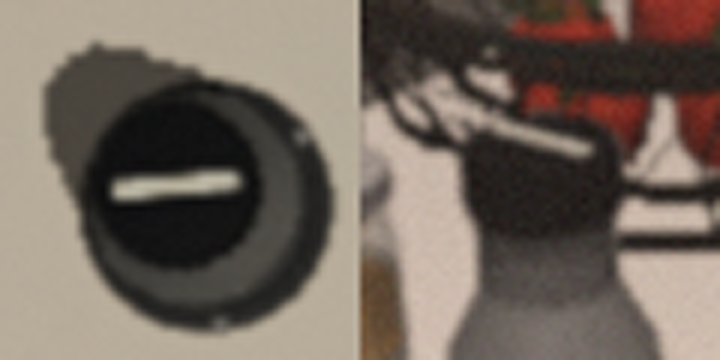

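The crop shows the left cap disc centred at about (278,243) in the top view, with a clean rib. In the scene view the rib's far end blends into the basket; it runs from about (260,201) to (276,205).

```bash
python3 - <<'E'
from h import *
t=cv2.imread("pics/top0.png")
a,v,n=rib(t,(262,228,296,256)); print(a,v,n)
p,e=tri(a,(268,203)); print("tri",p,e,"plane",plane("top",a,.179),"scene",plane("scene",(268,203),.179), plane("top",(278,243.2),.176))
d=plane("top",a+10*v,.179)-plane("top",a-10*v,.179); print("rib deg",np.degrees(np.arctan2(d[1],d[0])),np.linalg.norm(d))
for nme,uv,z in(("tin",(361,282),.058),("spice",(371,196),.096),("jar",(199,222),.094),("right cap",(457,264),.179)): print(nme,plane("top",uv,z).round(3))
o=env.observe();q=o["tcp_rot"];M=R.from_quat([*q[1:],q[0]]).as_matrix();print(M.round(4), o["q"].round(3))
print(M.T@(plane("top",a,.179)-o["eef_pos"]))
E
```

```text
[277.56862745 243.47058824] [ 0.99681157 -0.07979149] 51
tri [0.55061428 0.1572835  0.17648571] 0.002262453425090761 plane [0.54971284 0.15792611 0.179     ] scene [0.54730283 0.15253133 0.179     ] [0.5504119  0.15723111 0.176     ]
rib deg -86.53825070959007 0.041671538363352245
tin [ 0.462 -0.027  0.058]
spice [ 0.658 -0.051  0.096]
jar [0.606 0.34  0.094]
right cap [ 0.499 -0.218  0.179]
[[-8.948e-01  4.464e-01 -1.000e-03]
 [ 4.464e-01  8.948e-01 -2.200e-03]
 [-1.000e-04 -2.400e-03 -1.000e+00]] [-1.206  0.384  0.044  1.599 -0.018  1.161 -0.05 ]
[-0.42135386 -0.26229844  0.0516804 ]
```

jog_arm([
  [[0, 0, 4.8], [-0.042, -0.026, 0], 0],
  [[0, 0, 9.5], [-0.084, -0.0525, 0], 0],
  [[0, 0, 14.3], [-0.1265, -0.079, 0], 0],
  [[0, 0, 19], [-0.1687, -0.105, 0], 0],
  [[0, 0, 23.8], [-0.211, -0.1313, 0], 0],
  [[0, 0, 28.5], [-0.253, -0.1576, 0], 0],
  [[0, 0, 33.3], [-0.295, -0.184, 0], 0],
  [[0, 0, 38], [-0.3374, -0.21, 0], 0],
  [[0, 0, 42.8], [-0.3795, -0.2364, 0], 0],
  [[0, 0, 47.5], [-0.4217, -0.2627, 0], 0],
])

```text
time: 1.1
eef_pos: [0.5505, 0.1565, 0.231]
tcp_rot: [-0.0, 0.603, 0.798, -0.0]
force: [1.2, 0.4, -0.1]
grip_width: 0.0854
grasp_force: 0.0
```

jog_arm([
  [[0, 0, 0], [0, 0, 0.01], 0],
  [[0, 0, 0], [0, 0, 0.025], 0],
  [[0, 0, 0], [0, 0, 0.04], 0],
  [[0, 0, 0], [0, 0, 0.055], 0],
  [[0, 0, 0], [0, 0, 0.07], 0],
  [[0, 0, 0], [0, 0, 0.08], 0],
  [[0, 0, 0], [0, 0, 0.086], 0],
  [[0, 0, 0], [0, 0, 0.091], 0],
  [[0, 0, 0], [0, 0, 0.091], 0],
  [[0, 0, 0], [0, 0, 0.091], 0],
])

```text
time: 2.1
eef_pos: [0.5508, 0.1584, 0.1407]
tcp_rot: [0.0, 0.602, 0.799, 0.0]
force: [0.1, 0.2, -0.0]
grip_width: 0.0851
grasp_force: 0.0
```

```bash
python3 - <<'E'
from h import *
o=env.observe();print(o["q"].round(3),o["eef_pos"],o["force"])
t=env.grab_frame("top");s=env.grab_frame("scene")
cv2.imwrite("pics/c2.png",cv2.resize(np.hstack([t[193:293,229:329],s[140:240,218:318]]),None,fx=4,fy=4)[:,:,::-1])
E
```

```text
[-0.685  0.354  0.396  1.882 -0.167  0.937  0.067] [0.55075846 0.1583589  0.14074492] [ 0.10452025  0.15365136 -0.01860786]
```

View pics/c2.png

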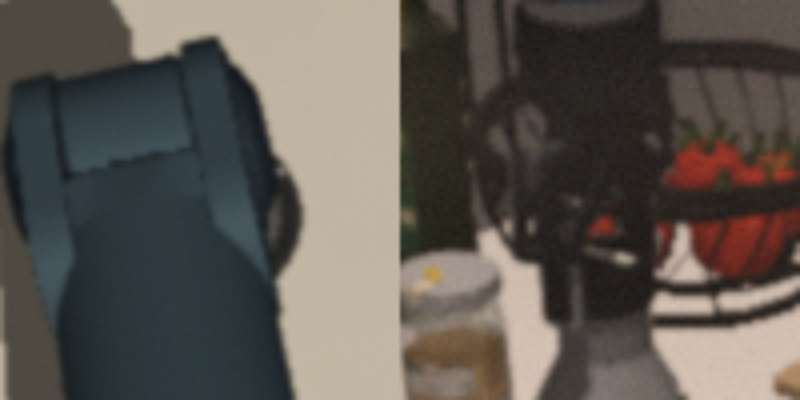

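The top view shows the hand covering the cap. In the scene crop the cap sits between the fingers, with the rib's near part visible at about (272,203). Next I close the gripper.

jog_arm([
  [[0, 0, 0], [0, 0, 0], 1],
  [[0, 0, 0], [0, 0, 0], 1],
  [[0, 0, 0], [0, 0, 0], 1],
  [[0, 0, 0], [0, 0, 0], 1],
  [[0, 0, 0], [0, 0, 0], 1],
  [[0, 0, 0], [0, 0, 0], 1],
  [[0, 0, 0], [0, 0, 0], 1],
  [[0, 0, 0], [0, 0, 0], 1],
  [[0, 0, 0], [0, 0, 0], 1],
  [[0, 0, 0], [0, 0, 0], 1],
])

```text
time: 3.2
eef_pos: [0.5508, 0.1585, 0.1411]
tcp_rot: [0.0, 0.602, 0.799, 0.001]
force: [-0.9, -0.5, 6.4]
grip_width: 0.057
grasp_force: 64.0
```

jog_arm([
  [[0, 0, -2], [0, 0, 0], 1],
  [[0, 0, -4], [0, 0, 0], 1],
  [[0, 0, -6], [0, 0, 0], 1],
  [[0, 0, -8], [0, 0, 0], 1],
  [[0, 0, -10], [0, 0, 0], 1],
  [[0, 0, -12], [0, 0, 0], 1],
  [[0, 0, -14], [0, 0, 0], 1],
  [[0, 0, -16], [0, 0, 0], 1],
  [[0, 0, -18], [0, 0, 0], 1],
  [[0, 0, -18], [0, 0, 0], 1],
])

```text
time: 4.2
eef_pos: [0.5508, 0.159, 0.141]
tcp_rot: [0.0, 0.469, 0.883, 0.001]
force: [-1.2, 0.8, 5.0]
grip_width: 0.0566
grasp_force: 64.2
```

```bash
python3 - <<'E'
from h import *
o=env.observe();q=o["tcp_rot"]
print(o["force"],o["torque"],o["q"].round(3),o["joint_torque"].round(2),R.from_quat([*q[1:],q[0]]).as_matrix().round(3))
s=env.grab_frame("scene")
cv2.imwrite("pics/c3.png",cv2.resize(s[180:230,238:298],None,fx=8,fy=8)[:,:,::-1])
E
```

```text
[-1.19804464  0.81959686  5.02799219] [0.04573499 0.16962301 0.01332204] [-0.636  0.348  0.337  1.88  -0.141  0.935  0.359] [  0.47 -33.85   3.52 -19.82   0.11  -0.19   0.05] [[-0.56   0.829  0.001]
 [ 0.829  0.56   0.001]
 [ 0.     0.002 -1.   ]]
```

View pics/c3.png

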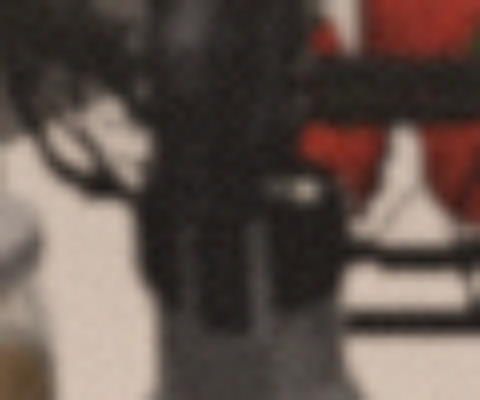

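In this crop the rib end is near (274,203) and lies flatter than before, and the torque is about zero after 18° anticlockwise. So the cap turns freely that way, and I carry on to about 82°.

jog_arm([
  [[0, 0, -5], [0, 0, 0], 1],
  [[0, 0, -12], [0, 0, 0], 1],
  [[0, 0, -19], [0, 0, 0], 1],
  [[0, 0, -26], [0, 0, 0], 1],
  [[0, 0, -33], [0, 0, 0], 1],
  [[0, 0, -40], [0, 0, 0], 1],
  [[0, 0, -47], [0, 0, 0], 1],
  [[0, 0, -54], [0, 0, 0], 1],
  [[0, 0, -60], [0, 0, 0], 1],
  [[0, 0, -64], [0, 0, 0], 1],
])

```text
time: 5.25
eef_pos: [0.5511, 0.1586, 0.141]
tcp_rot: [0.001, -0.071, 0.997, 0.0]
force: [-0.5, -0.4, 4.5]
grip_width: 0.0566
grasp_force: 64.1
```

```bash
python3 - <<'E'
from h import *
o=env.observe();q=o["tcp_rot"]
print(o["force"],o["torque"],o["q"].round(3),o["eef_pos"],q)
s=env.grab_frame("scene")
cv2.imwrite("pics/c4.png",cv2.resize(s[180:230,238:298],None,fx=8,fy=8)[:,:,::-1])
E
```

```text
[-0.46557442 -0.43109984  4.49888509] [ 0.04197676  0.09558636 -0.03734139] [-0.469  0.338  0.139  1.872 -0.057  0.934  1.408] [0.55114491 0.15859448 0.14104855] [ 9.75092152e-04 -7.09678862e-02  9.97478055e-01  3.70927480e-04]
```

View pics/c4.png

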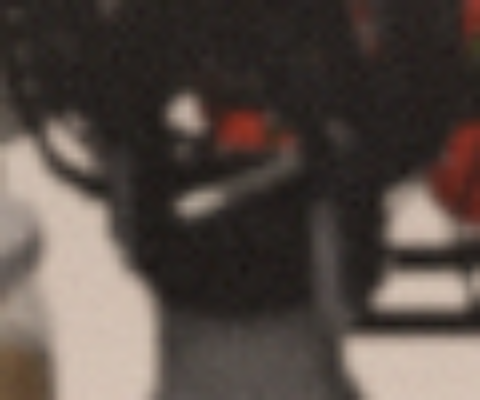

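The rib now runs from about (261,206) to (275,199), roughly along world x, so the cap turned with the fingers by about 82°. I lift straight up.

jog_arm([
  [[0, 0, 0], [0, 0, -0.002], 1],
  [[0, 0, 0], [0, 0, -0.005], 1],
  [[0, 0, 0], [0, 0, -0.009], 1],
  [[0, 0, 0], [0, 0, -0.014], 1],
  [[0, 0, 0], [0, 0, -0.02], 1],
  [[0, 0, 0], [0, 0, -0.026], 1],
  [[0, 0, 0], [0, 0, -0.032], 1],
  [[0, 0, 0], [0, 0, -0.038], 1],
  [[0, 0, 0], [0, 0, -0.044], 1],
  [[0, 0, 0], [0, 0, -0.05], 1],
])

```text
time: 6.3
eef_pos: [0.5503, 0.1583, 0.1909]
tcp_rot: [0.0, -0.07, 0.998, 0.0]
force: [-0.2, -0.5, -1.4]
grip_width: 0.0567
grasp_force: 63.9
```

jog_arm([
  [[0, 0, 0], [0, 0, -0.01], 1],
  [[0, 0, 0], [0, 0, -0.02], 1],
  [[0, 0, 0], [0, 0, -0.03], 1],
  [[0, 0, 0], [0, 0, -0.04], 1],
  [[0, 0, 0], [0, 0, -0.047], 1],
  [[0, 0, 0], [0, 0, -0.05], 1],
  [[0, 0, 0], [0, 0, -0.05], 1],
  [[0, 0, 0], [0, 0, -0.05], 1],
  [[0, 0, 0], [0, 0, -0.05], 1],
  [[0, 0, 0], [0, 0, -0.05], 1],
])

```text
time: 7.3
eef_pos: [0.5499, 0.1582, 0.2397]
tcp_rot: [-0.001, -0.07, 0.998, -0.0]
force: [0.2, 0.0, -1.5]
grip_width: 0.0564
grasp_force: 63.9
```

```bash
python3 - <<'E'
from h import *
o=env.observe();print(o["eef_pos"],o["force"],o["joint_velocities"].round(4),o["grasp_force"])
s=env.grab_frame("scene")
cv2.imwrite("pics/c5.png",cv2.resize(s[120:300,168:378],None,fx=3,fy=3)[:,:,::-1])
E
```

```text
[0.54987845 0.15818802 0.23965428] [ 0.22476418  0.00242046 -1.48013388] [ 0.0002 -0.0006 -0.0004 -0.0038 -0.0016  0.0002 -0.0002] 63.948068618774414
```

View pics/c5.png

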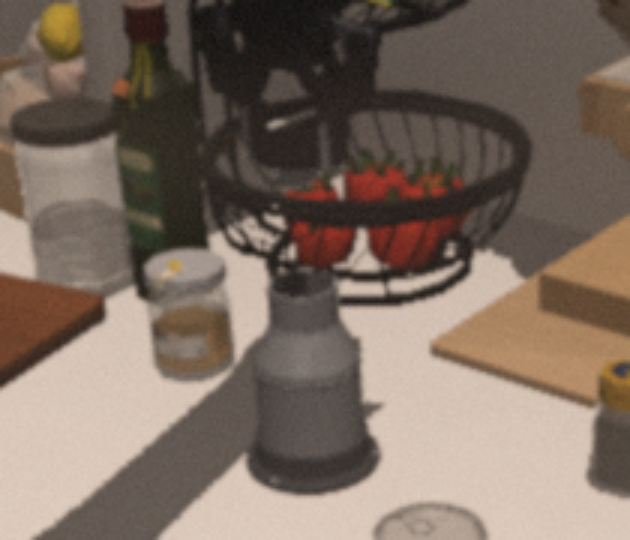

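The flask stands open with its rim at about (268,213). The cap hangs upright in the gripper, about 10 cm up, with its rib at about (264,161). The weight of 1.5 N and the 64 N grip are steady, and the jar, tin and spice jar are where they were.

```bash
python3 -c "
from workcell import env
print(env.hand_in())"
```

```text
the job is handed in; nothing more can be done
None
```

The left-hand flask is open: its cap loosened anticlockwise (about 82°), lifted straight off, and is held upright and still about 10 cm above the rim; the job was handed in after about 7.4 s of robot time.

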